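Hang the dipping basket on the drain arm and swing it over the drip tub

TASK

Hang the wire dipping basket, the one with orange grips on its handle, by that handle on the upturned hook of the blue drain arm while the arm is still out at the front. Let go, then push the arm round until it is up against its stop and the basket hangs quietly over the grey tub. Keep the basket upright all the time and leave the other things on the bench where they are.

Things in the scene. Friction and masses are not known exactly. Their poses are not given: they have to be found in the camera images.
- basket: loose wire basket, about 0.38 kg (varies), 100 mm along x, 130 mm along y, rim 55 mm high, small pieces fixed inside; origin at the centre of its underside. A rigid upright 7 mm wire handle in its y-z plane (x = 0) rises from both short sides (y = +-66 mm) to a level top, axis at 138 mm. Alike both ways round. Stands at the left or the right of the bench
- bail_eye (a point): under the arch of the basket's handle: in the middle the wire is kinked up into an arch 30 mm wide, its top's axis 150 mm above the underside; the basket hangs by it. This point, 141.5 mm above the underside on the centre line, is where the hook's axis lies then; axes as the basket's
- grip_a (a point): centre of one orange plastic grip on the level part of the handle, 12 mm thick, 34 mm long along the basket's y, at y = +38 mm, 138 mm above the underside; axes as the basket's
- grip_b (a point): centre of the other orange grip, the same, at y = -38 mm
- swing_arm (a joint): angle of the blue swivel arm about the upright post, rad: 0 = fully out towards the robot, growing as the arm turns towards the stand's +y side (clockwise from above), 1.40 = against its stop, over the tub. Starts at 0 to 0.35. Stiff: it stays where it is left and takes 1 to 4 N to push at push_point
- hook_seat (a point): axis of the bottom of the upturned steel hook (10 mm round bar) at the arm's free end, 200 mm from the post's axis, 290 mm above the bench; x points along the arm to the post, y level and square to the arm, z up; turns with the arm. On the post side the hook rises within 28 mm to the arm bar, whose top is 24 mm above the seat
- hook_tip (a point): top of the hook's upturned tip, on the side away from the post: 22 mm from the seat along the arm, 31 mm above the seat; axes as hook_seat's. The handle, held square to the arm, comes over the tip towards the post, then is lowered into the hook
- push_point (a point): on the axis of the straight arm bar (12 mm round, 308 mm above the bench), 125 mm from the post's axis: a good place to push; axes as hook_seat's; the arm angle grows when the bar is pushed along this point's +y. A thin brace runs under the bar, from the post to the bar 100 mm out
- drain_stand: the bolted steel stand with its swivel arm: base plate 120 x 90 x 12 mm, upright post 25 mm thick, 341 mm high; origin on the bench at the post's axis, its -x towards the robot, z up. Fixed
- tub: grey plastic drip tub, fixed, 210 x 250 mm and 85 mm high, origin at the centre of its underside, z up; it stands under where the hook is with the arm at its stop
- mug: unglazed off-white mug, 76 mm wide and 85 mm high with a handle, loose; origin at the centre of its underside; leave alone
- jar_green: small green glass glaze jar with a black cap, 60 mm wide and 75 mm high, loose; origin under its centre; leave alone
- jar_white: blue glaze jar with a white cap, 68 mm wide and 90 mm high, loose; origin under its centre; leave alone
- bowl: small terracotta bowl, 90 mm wide and 45 mm high, loose; origin under its centre; leave alone
- brush: glaze brush lying on the bench, loose; leave alone
- spray_gun: metal spray gun standing on its glass jar, 76 mm wide jar, about 160 mm high, loose; origin under the jar's centre; leave alone
- vase: pink and white vase, 110 mm wide and 205 mm high, standing loose on a turntable 82 mm high; origin under its centre; leave alone
Mind the look-alikes: they are no part of the job. What is shaped like the basket but yellow is not meant.

How it is judged:
By the outcome, as a careful person would: the job done as asked, in the order asked, and still so for the second after the job is handed in, with the robot touching nothing.
It also fails if it takes over 72 s, if anything falls off the work surface, if the arm or the gripper's body presses on something with over 40 N, if the wrist force passes 120 N, or if a joint passes its speed limit or range.

ROBOT

A 6-joint arm with a two-finger parallel gripper is mounted at the origin on the work surface. World frame = base frame: x ahead of the robot, y to its left, z up, the work surface at z = 0. Lengths are in m, angles in degrees, forces in N, time in s.
With the tool pointing down it reaches from about 0.35 to 0.875 m from the base axis. Payload 4.2 kg.
Tool frame: the origin (TCP) lies midway between the tips of the shut fingers; the grasp point (between the pads) lies 19 mm behind it; y points along the fingers, x is the direction in which the jaws open and shut, and the axes are right-handed (so a half turn about y gives the same grasp; the last joint's range is limited). The gripper opens to 87 mm and grips with 3 to 60 N. Pads are 19 mm wide; open, the fingers measure 117 mm over their backs; the gripper's body (75 mm by 190 mm) begins 51 mm behind the grasp point.
Start: joints at [-60.069, 22.042, 0.453, 0, -68.411, -14.817], TCP at [0.163, -0.603, 0.223] pointing down, gripper open.
Joint ranges: [-179.83, 179.83], [-69.29, 118.12], [-61.27, 80.66], [-181.25, 117.63], [-171.15, -9.14], [-177.46, 177.46]. Speed limits (degrees/s): [159.86, 159.86, 180, 180, 180, 180].

INTERFACE

Orientations are given as a 3x3 rotation matrix whose columns are the frame's x, y, z axes.
In Python, from station import * gives the robot as it stands.
- The arm moves only by the tool jog_arm, never from a script. Its argument "series" is a list of rows, each a list of 3 entries, a list of its own where there are three numbers: the shift along the tool's x, y, z in m, then the turn, a rotation vector about the tool's x, y, z in degrees, then the finger opening in m, from 0 to 0.087. A call has 1 to 10 rows; each row shifts and turns the commanded pose from where the row before left it, along the tool's axes as they then stand; what a row does not reach is not made up. A row lasts 1/8 s, in which the tool goes at most 62.5 mm and 10.7 degrees, less where a joint would pass 70% of its speed; a pose out of reach is approached as far as the arm can. A call is refused whole if a number of a shift passes 0.0625 or a number of a turn 10.7, either way. A call with a gripper value outside its range is refused whole. The fingers move at their own pace and stop on an object; the grip force is fixed at half the most. Time passes only in rows, so rows that do not move let the fingers close. It gives the time, the measured TCP pose, the force and the opening at its end, in the units of the state.
- sense(): the state, without advancing time (a new reading comes with each control period).
- capture(name): name is "scene" or "top" or "wrist"; returns the picture (480x640x3 uint8, red, green, blue); there is no depth.
- camera_info(name): a dict with "fx", "fy", "cx", "cy" (pixels), "rvec" (rotation vector, rad) and "tvec" (3), from world to camera coordinates, as OpenCV has them. Camera axes: x right, y down, z forward; pixel columns grow to the right and rows downward; lengths in m; the calibration is good to about 2 mm. A picture is of the moment at which its call begins: read the wrist's pose just before it. camera_info takes no time and is no camera call; for the wrist camera it gives the pose at the moment of the call.
- finish_job(): hands the job in, once; it reports no verdict.
The state is a dict: "time_s": time; "joints": joint angles; "joint_velocities": joint speeds; "effort": joint torques, N m; "tcp_pos": TCP position; "ee_rot": TCP orientation; "wrist_force": force on the tool from outside, world axes, zero at the start; "moment": the same for the moment, N m; "gripper_width": opening from 0.0 (shut) to 1.0 (fully open).
Only numpy, scipy, OpenCV 4.12 (cv2) and the standard library are available. Lean on these libraries where they do the work, as an engineer would, in place of code of your own. Each camera call takes 0.05 s, during which the arm holds its last target. There are 200 camera calls.

## Working session

There is one attempt and no reset: what is moved stays moved. The work goes in short steps, Python scripts to look and compute and a tool call to move; the robot and the scene stay as the last step left them, time stands still between calls to the robot, and variables do not carry over. Pictures are saved under pics/ and viewed, about 8 in all and at most 12, crops included, and the job is handed in when it is done.

Besides the shell and the picture viewer there is one more tool, called after "Call:" by a JSON object that holds its "fn" and its "kwargs". jog_arm: Moves the arm, as the interface text tells. Its arguments: {"type":"object","properties":{"series":{"type":"array","items":{"type":"array"}}},"required":["series"]}

```bash
mkdir -p pics; ls; python3 - <<'E'
from station import *
import cv2
for n in("scene","top"):
    cv2.imwrite(f"pics/{n}0.png",capture(n)[:,:,::-1]); print(n,camera_info(n))
s=sense();print(s)
E
```

```text
pics
scene {'fx': 567.8740648274602, 'fy': 567.8740648274602, 'cx': 326.4910400184438, 'cy': 251.06325426566494, 'rvec': array([ 1.51295117,  1.94017556, -0.8905653 ]), 'tvec': array([ 0.1275059 , -0.15174147,  2.07570875])}
top {'fx': 467.0438138948505, 'fy': 467.0438138948505, 'cx': 318.6975479618785, 'cy': 234.61169494927566, 'rvec': array([ 2.14886459, -2.21349975,  0.06170315]), 'tvec': array([9.48069607e-05, 5.13240167e-01, 1.39721553e+00])}
{'time_s': 0.1, 'joints': array([-6.00665293e+01,  2.20856857e+01,  3.88893633e-01, -2.40335280e-02,
       -6.84125295e+01, -1.48174641e+01]), 'joint_velocities': array([ 0.08932308, -0.10217652,  0.02040322,  0.16051969,  0.08769553,
        0.0330147 ]), 'effort': array([-4.13948364e-04, -3.91690421e+01,  1.87935752e+01,  4.23191696e+00,
        1.34442977e-02, -7.13787267e-05]), 'tcp_pos': array([ 0.1628656 , -0.60285418,  0.22158816]), 'ee_rot': array([[-2.60624270e-01, -6.14063006e-04, -9.65440113e-01],
       [ 9.65438351e-01,  1.84810213e-03, -2.60624970e-01],
       [ 1.94427208e-03, -9.99998104e-01,  1.11179708e-04]]), 'wrist_force': array([-0.05652142, -0.06912108,  0.72889326]), 'moment': array([ 0.01536027, -0.05680848, -0.00510194]), 'gripper_width': 1.0007545362827777}
```

View pics/scene0.png

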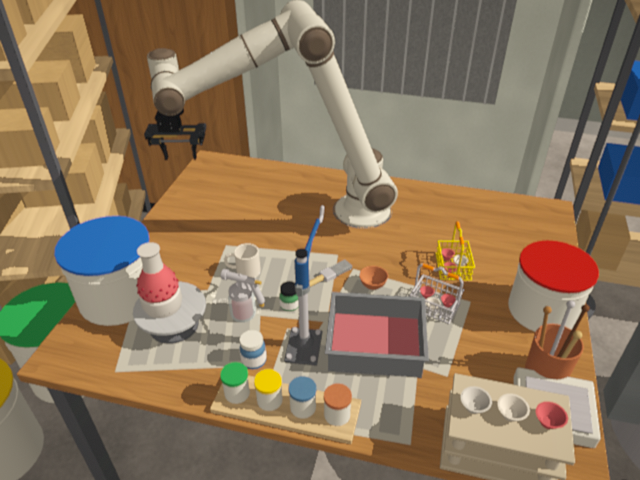

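View pics/top0.png

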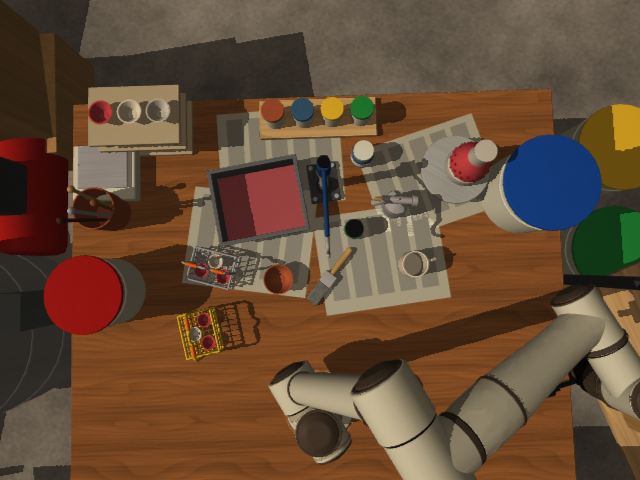

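The scene shows two candidates. The grey wire basket with orange grips is at top (212,268) / scene (437,297). The yellow look-alike is at top (200,333) / scene (455,258). I choose the grey one. The blue arm runs from its post at top (323,165) to its hook at about (328,245), and the tub is at (258,198). I'll check with a close crop.

```bash
cat > h.py <<'E'
import numpy as np, cv2
from station import *
def P(n):
    c=camera_info(n); R=cv2.Rodrigues(np.array(c["rvec"]))[0]; K=np.array([[c["fx"],0,c["cx"]],[0,c["fy"],c["cy"]],[0,0,1]])
    return K,R,np.array(c["tvec"])
def proj(n,p,cam=None):
    K,R,t=cam or P(n); q=K@(R@np.array(p,float)+t); return q[:2]/q[2]
def onz(n,uv,z,cam=None):
    K,R,t=cam or P(n); d=R.T@np.linalg.solve(K,[*uv,1]); o=-R.T@t; return o+d*(z-o[2])/d[2]
def tri(obs): # [(cam,uv)...]
    A=[];b=[]
    for (K,R,t),uv in obs:
        d=R.T@np.linalg.solve(K,[*uv,1]); d/=np.linalg.norm(d); o=-R.T@t; M=np.eye(3)-np.outer(d,d); A.append(M);b.append(M@o)
    A=np.vstack(A);b=np.hstack(b);x,*_=np.linalg.lstsq(A,b,rcond=None);return x,np.linalg.norm(A@x-b)
E
python3 - <<'E'
import cv2,numpy as np
t=cv2.imread("pics/top0.png");s=cv2.imread("pics/scene0.png")
def c(i,x,y,w,h,k): return cv2.resize(i[y:y+h,x:x+w],None,fx=k,fy=k,interpolation=cv2.INTER_CUBIC)
a=c(t,175,240,80,60,5);b=c(t,290,145,80,120,5)
d=c(s,400,255,80,60,5);
L=np.vstack([a,d]); cv2.imwrite("pics/crop1.png",np.hstack([L,b]))
E
```

```text
(no output)
```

View pics/crop1.png

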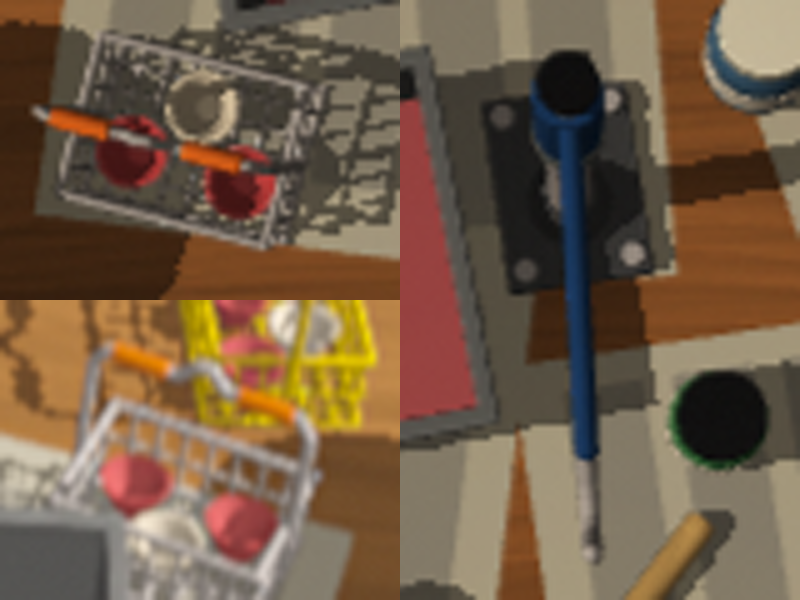

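```bash
python3 - <<'E'
from h import *
T=P("top");S=P("scene")
np.set_printoptions(precision=4,suppress=True)
a=onz("top",(190.6,264.8),.138);b=onz("top",(217.2,271.8),.138)
print("grips top",a,b,np.linalg.norm(a-b),"mid",(a+b)/2,"yaw dir",np.degrees(np.arctan2(*(a-b)[1::-1])))
for l,r in (((428.2,267),(453.6,275.6)),):
  print("scene z", onz("scene",l,.138),onz("scene",r,.138))
# pairing: scene looks back at robot -> left/right swapped
print(tri([(T,(190.6,264.8)),(S,(453.6,275.6))]),tri([(T,(217.2,271.8)),(S,(428.2,267))]))
tip=onz("top",(328.6,255.4),.321);post=onz("top",(323.8,161.6),.341);bar=onz("top",(327.2,236),.314)
print("tip",tip,"post",post,"r",np.linalg.norm((tip-post)[:2]),"bar end",bar)
d=(post-tip)[:2];print("arm dir deg",np.degrees(np.arctan2(d[1],d[0])))
# base plate corners, z=.012
for uv in ((484,105),(598,78),(655,270),(512,294)): print("plate",onz("top",((uv[0]-400)/5+290,uv[1]/5+145),.012))
# tub rim corners
for uv in ((207,168),(295,154),(308,231),(218,244)): print("tub",onz("top",uv,.085))
print("cam heights",-T[1].T@T[2],-S[1].T@S[2])
for n,uv,z in (("mug",(413,263),.085),("jg",(354,229),.075),("bowl",(278,279),.045),("brush1",(352,250),.01),("brush2",(318,297),.01),("gun",(400,200),.16),("vase",(486,150),.287),("ybasket",(200,333),.14)): print(n,onz("top",uv,z))
E
```

```text
grips top [0.4318 0.3404 0.138 ] [0.4103 0.2669 0.138 ] 0.07656621107296116 mid [0.421  0.3037 0.138 ] yaw dir 73.72635324445679
scene z [0.4116 0.2718 0.138 ] [0.4303 0.3455 0.138 ]
(array([0.4313, 0.3431, 0.1378]), np.float64(0.0035899532228218494)) (array([0.4099, 0.2697, 0.1356]), np.float64(0.003142186741816038))
tip [ 0.4423 -0.0403  0.321 ] post [ 0.6632 -0.0355  0.341 ] r 0.2209316211103029 bar end [ 0.4889 -0.0384  0.314 ]
arm dir deg 1.2271278241846901
plate [0.7256 0.0153 0.012 ]
plate [ 0.7402 -0.0552  0.012 ]
plate [ 0.6203 -0.0863  0.012 ]
plate [0.6083 0.0014 0.012 ]
tub [0.7131 0.3046 0.085 ]
tub [0.7463 0.0465 0.085 ]
tub [0.5198 0.0147 0.085 ]
tub [0.49   0.2756 0.085 ]
cam heights [ 0.4169 -0.0297  1.4286] [1.6597 0.2762 1.2316]
mug [ 0.4188 -0.2835  0.085 ]
jg [ 0.5223 -0.1187  0.075 ]
bowl [0.3834 0.1086 0.045 ]
brush1 [ 0.4637 -0.1147  0.01  ]
brush2 [ 0.325  -0.0074  0.01  ]
gun [ 0.5913 -0.2413  0.16  ]
vase [ 0.6916 -0.437   0.287 ]
ybasket [0.2448 0.316  0.14  ]
```

The crop shows the grey basket with its orange grips, at top (190.6,264.8) and (217.2,271.8). The hook tip is at about (328.6,255.4). I'll plan the moves next, starting with a hover above the grip nearer the hook.

```bash
cat >> h.py <<'E'
def plan(wps,grip,mm=.055,deg=9.5):
    """wps: (x,y,z,yaw_of_tool_x_deg[,nrows]); prints rows in tool axes (shift, turn), assuming tool down"""
    s=sense();p=s["tcp_pos"].copy();R=s["ee_rot"].copy()
    from scipy.spatial.transform import Rotation as Ro
    for w in wps:
        q=np.array(w[:3]);yaw=np.radians(w[3]);c,sn=np.cos(yaw),np.sin(yaw)
        Rt=np.array([[c,0,-sn],[sn,0,c],[0,-1,0]]).T.reshape(3,3) if 0 else np.column_stack([[c,sn,0],[0,0,-1],np.cross([c,sn,0],[0,0,-1])])
        rv=np.degrees(Ro.from_matrix(R.T@Rt).as_rotvec());d=q-p
        n=int(max(np.ceil(np.linalg.norm(d)/mm),np.ceil(np.linalg.norm(rv)/deg),1))
        if len(w)>4:n=w[4]
        print(f"-> {w} n={n}")
        for i in range(n):
            sh=np.round(R.T@d/n,4);tr=np.round(rv/n,1)
            print("[[%g,%g,%g],[%g,%g,%g],%g],"%(*sh,*tr,grip))
            p=p+R@sh;R=R@Ro.from_rotvec(np.radians(tr)).as_matrix()
def st():
    s=sense();x=s["ee_rot"][:,0];print("t",round(s["time_s"],2),"p",s["tcp_pos"].round(4),"yaw",np.degrees(np.arctan2(x[1],x[0])).round(1),"down",s["ee_rot"][:,1].round(3),"F",s["wrist_force"].round(1),"w",round(float(s["gripper_width"]),3),"j",s["joints"].round(0))
E
python3 -c "
from h import *
plan([(.3,-.5,.42,120),(.46,-.2,.44,140),(.47,.05,.44,155),(.411,.270,.27,163.7)],.05)"
```

```text
-> (0.3, -0.5, 0.42, 120) n=5
[[0.0128,-0.0397,-0.0318],[0,-3,0],0.05],
[[0.0111,-0.0397,-0.0325],[0,-3,0],0.05],
[[0.0094,-0.0397,-0.033],[0,-3,0],0.05],
[[0.0077,-0.0397,-0.0334],[0,-3,0],0.05],
[[0.0059,-0.0397,-0.0338],[0,-3,0],0.05],
-> (0.46, -0.2, 0.44, 140) n=7
[[0.0256,-0.0028,-0.0413],[0,-2.8,0],0.05],
[[0.0236,-0.0028,-0.0425],[0,-2.8,0],0.05],
[[0.0215,-0.0028,-0.0436],[0,-2.8,0],0.05],
[[0.0193,-0.0028,-0.0446],[0,-2.8,0],0.05],
[[0.0171,-0.0028,-0.0455],[0,-2.8,0],0.05],
[[0.0149,-0.0028,-0.0462],[0,-2.8,0],0.05],
[[0.0126,-0.0028,-0.0469],[0,-2.8,0],0.05],
-> (0.47, 0.05, 0.44, 155) n=5
[[0.0308,0.0001,-0.0394],[0,-3.1,0],0.05],
[[0.0286,0.0001,-0.041],[0,-3.1,0],0.05],
[[0.0263,0.0001,-0.0425],[0,-3.1,0],0.05],
[[0.024,0.0001,-0.0439],[0,-3.1,0],0.05],
[[0.0216,0.0001,-0.0451],[0,-3.1,0],0.05],
-> (0.411, 0.27, 0.27, 163.7) n=6
[[0.0243,0.0284,-0.0291],[0,-1.4,0],0.05],
[[0.0236,0.0284,-0.0297],[0,-1.4,0],0.05],
[[0.0228,0.0284,-0.0303],[0,-1.4,0],0.05],
[[0.0221,0.0284,-0.0308],[0,-1.4,0],0.05],
[[0.0213,0.0284,-0.0314],[0,-1.4,0],0.05],
[[0.0205,0.0284,-0.0319],[0,-1.4,0],0.05],
```

Call:
{"fn": "jog_arm", "kwargs": {"series": [[[0.013,-0.04,-0.032],[0,-3,0],0.05],[[0.011,-0.04,-0.032],[0,-3,0],0.05],[[0.009,-0.04,-0.033],[0,-3,0],0.05],[[0.008,-0.04,-0.033],[0,-3,0],0.05],[[0.006,-0.04,-0.034],[0,-3,0],0.05],[[0.026,-0.003,-0.041],[0,-3,0],0.05],[[0.024,-0.003,-0.042],[0,-3,0],0.05],[[0.021,-0.003,-0.044],[0,-3,0],0.05],[[0.019,-0.003,-0.045],[0,-3,0],0.05],[[0.017,-0.003,-0.045],[0,-3,0],0.05]]}}

```text
time_s: 1.35
tcp_pos: [0.4124, -0.2836, 0.4372]
ee_rot: [[-0.71, -0.001, -0.704], [0.704, 0.001, -0.71], [0.001, -1.0, 0.0]]
wrist_force: [1.2, -0.7, 0.3]
gripper_width: 0.577
```

Call:
{"fn": "jog_arm", "kwargs": {"series": [[[0.015,-0.003,-0.046],[0,-3,0],0.05],[[0.013,-0.003,-0.047],[0,-3,0],0.05],[[0.031,0,-0.039],[0,-3,0],0.05],[[0.029,0,-0.041],[0,-3,0],0.05],[[0.026,0,-0.042],[0,-3,0],0.05],[[0.024,0,-0.044],[0,-3,0],0.05],[[0.022,0,-0.045],[0,-3,0],0.05],[[0,0,0],[0,0,0],0.05]]}}

```text
time_s: 2.35
tcp_pos: [0.459, 0.0539, 0.4427]
ee_rot: [[-0.916, -0.002, -0.4], [0.4, -0.0, -0.916], [0.001, -1.0, 0.001]]
wrist_force: [0.1, -0.7, -0.2]
gripper_width: 0.571
```

```bash
python3 -c "
from h import *
st()
plan([(.411,.270,.30,163.7)],.05)"
```

```text
t 2.35 p [0.459  0.0539 0.4427] yaw 156.4 down [-0.002 -0.    -1.   ] F [ 0.1 -0.7 -0.2] w 0.571 j [ 27.   1.   5.  -0. -93. -50.]
-> (0.411, 0.27, 0.3, 163.7) n=5
[[0.026,0.0286,-0.0358],[-0,-1.5,0],0.05],
[[0.0251,0.0286,-0.0365],[-0,-1.5,0],0.05],
[[0.0241,0.0286,-0.0371],[-0,-1.5,0],0.05],
[[0.0232,0.0286,-0.0377],[-0,-1.5,0],0.05],
[[0.0222,0.0286,-0.0383],[-0,-1.5,0],0.05],
```

Call:
{"fn": "jog_arm", "kwargs": {"series": [[[0.026,0.029,-0.036],[0,-1.5,0],0.05],[[0.025,0.029,-0.036],[0,-1.5,0],0.05],[[0.024,0.029,-0.037],[0,-1.5,0],0.05],[[0.023,0.029,-0.038],[0,-1.5,0],0.05],[[0.022,0.029,-0.038],[0,-1.5,0],0.05],[[0,0,0],[0,0,0],0.05]]}}

```text
time_s: 3.1
tcp_pos: [0.4117, 0.2674, 0.2955]
ee_rot: [[-0.96, -0.005, -0.28], [0.28, -0.005, -0.96], [0.003, -1.0, 0.006]]
wrist_force: [0.2, 0.3, 0.0]
gripper_width: 0.574
```

```bash
python3 -c "
from h import *
st()
cam=P('wrist');im=capture('wrist')[:,:,::-1];cv2.imwrite('pics/w1.png',im)
np.save('w1.npy',np.array([cam[0],cam[1],np.tile(cam[2],(3,1))]))
hsv=cv2.cvtColor(im.copy(),cv2.COLOR_BGR2HSV);m=cv2.inRange(hsv,(6,200,120),(16,255,255))
n,_,s,c=cv2.connectedComponentsWithStats(m)
for i in range(1,n):
  if s[i,4]>150: print(c[i].round(1),s[i],onz('wrist',c[i],.138,cam).round(4))
print([proj('wrist',(*q,.138),cam).round() for q in ((.4316,.342),(.4100,.268))])
"
```

```text
t 3.1 p [0.4117 0.2674 0.2955] yaw 163.7 down [-0.005 -0.005 -1.   ] F [0.2 0.3 0. ] w 0.574 j [ 52.   6. -10.  -0. -74. -68.]
[array([323., 292.]), array([323., 219.])]
```

View pics/w1.png

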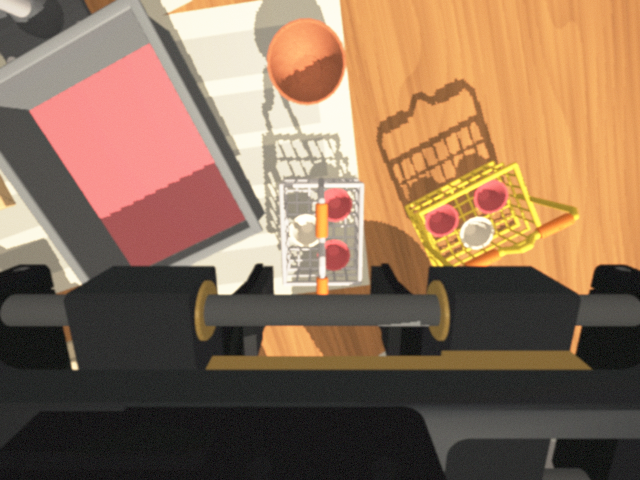

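The wrist view shows our grip at (321.5,219) with the handle running straight along the image column, as predicted. The yellow basket is well off to the right. I'm descending to grasp, slightly inboard on the grip.

```bash
python3 -c "
from h import *
plan([(.4127,.2715,.16,163.7),(.4127,.2715,.120,163.7)],.05)"
```

```text
-> (0.4127, 0.2715, 0.16, 163.7) n=3
[[0.0004,0.0458,-0.0017],[-0.1,-0,0],0.05],
[[0.0004,0.0458,-0.0016],[-0.1,-0,0],0.05],
[[0.0004,0.0458,-0.0015],[-0.1,-0,0],0.05],
-> (0.4127, 0.2715, 0.12, 163.7) n=1
[[-0,0.0399,0.0001],[0.1,-0,0.1],0.05],
```

Call:
{"fn": "jog_arm", "kwargs": {"series": [[[0.0003,0.04,-0.0015],[0,0,0],0.05],[[0.0003,0.04,-0.0015],[0,0,0],0.05],[[0.0003,0.04,-0.0015],[0,0,0],0.05],[[0,0.03,0],[0,0,0],0.05],[[0,0.025,0],[0,0,0],0.05],[[0,0,0],[0,0,0],0.05]]}}

```text
time_s: 3.9
tcp_pos: [0.4136, 0.2698, 0.1229]
ee_rot: [[-0.959, -0.002, -0.284], [0.284, -0.002, -0.959], [0.001, -1.0, 0.003]]
wrist_force: [0.3, -0.2, 0.2]
gripper_width: 0.576
```

Call:
{"fn": "jog_arm", "kwargs": {"series": [[[0,0,0],[0,0,0],0.0],[[0,0,0],[0,0,0],0.0],[[0,0,0],[0,0,0],0.0],[[0,0,0],[0,0,0],0.0],[[0,0,0],[0,0,0],0.0]]}}

```text
time_s: 4.53
tcp_pos: [0.4134, 0.2717, 0.1238]
ee_rot: [[-0.959, 0.0, -0.282], [0.282, 0.0, -0.959], [0.0, -1.0, -0.0]]
wrist_force: [-0.4, -0.2, -0.1]
gripper_width: 0.123
```

```bash
python3 -c "
from h import *
st()"
```

```text
t 4.53 p [0.4134 0.2717 0.1238] yaw 163.6 down [ 0.  0. -1.] F [-0.4 -0.2 -0.1] w 0.123 j [ 52.  15. -26.  -0. -49. -69.]
```

Call:
{"fn": "jog_arm", "kwargs": {"series": [[[0,-0.003,0],[0,0,0],0.0],[[0,-0.006,0],[0,0,0],0.0],[[0,-0.008,0],[0,0,0],0.0],[[0,-0.008,0],[0,0,0],0.0],[[0,0,0],[0,0,0],0.0],[[0,0,0],[0,0,0],0.0]]}}

```text
time_s: 5.28
tcp_pos: [0.4132, 0.2714, 0.1485]
ee_rot: [[-0.959, -0.0, -0.282], [0.282, -0.0, -0.959], [0.0, -1.0, 0.0]]
wrist_force: [0.7, -1.1, -2.4]
gripper_width: 0.123
```

```bash
python3 -c "
from h import *
st()
im=capture('scene')[:,:,::-1][200:330,370:530];cv2.imwrite('pics/s1.png',cv2.resize(im,None,fx=4,fy=4,interpolation=2))
"
```

```text
t 5.28 p [0.4132 0.2714 0.1485] yaw 163.6 down [-0. -0. -1.] F [ 0.7 -1.1 -2.4] w 0.123 j [ 52.  14. -24.  -0. -53. -69.]
```

View pics/s1.png

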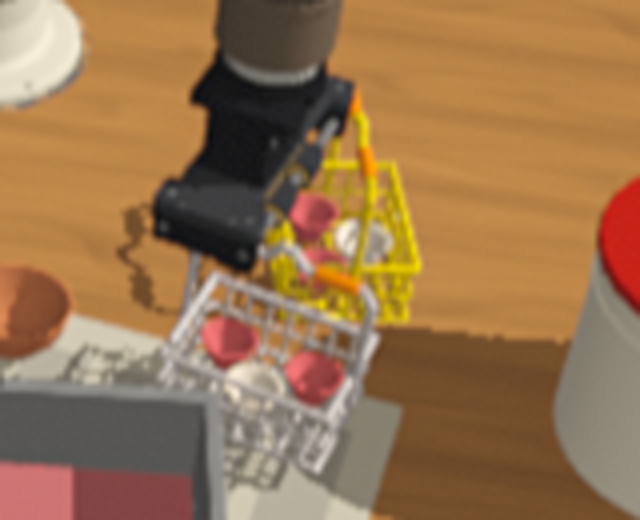

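```bash
python3 -c "
from h import *
S=P('scene')
for z in (.138,.15,.163): print(z,proj('scene',(.4313,.3431,z),S).round(1))
print(tri([(S,(453.6,275.6)),(P('top'),(190.6,264.8))]))
im=capture('top')[:,:,::-1];hsv=cv2.cvtColor(im.copy(),cv2.COLOR_BGR2HSV);m=cv2.inRange(hsv,(5,190,140),(16,255,255))
n,_,s,c=cv2.connectedComponentsWithStats(m[230:300,170:260])
for i in range(1,n): print(c[i]+[170,230],s[i,4])
for i in range(3):print(sense()['wrist_force'].round(2));capture('top')
"
```

```text
0.138 [452.7 275.7]
0.15 [453.3 272.6]
0.163 [454.  269.2]
(array([0.43129622, 0.34307571, 0.13780641]), np.float64(0.0035899532228218386))
[-0.04  0.29 -3.38]
[ 0.95  0.04 -1.74]
[ 0.03 -0.26 -2.26]
```

```bash
python3 -c "
from h import *
plan([(.413,.271,.32,163.7,6),(.395,-.0732,.32,181.2,14)],0)"
```

```text
-> (0.413, 0.271, 0.32, 163.7, 6) n=6
[[0,-0.0286,0.0001],[-0,-0,0],0],
[[0,-0.0286,0.0001],[-0,-0,0],0],
[[0,-0.0286,0.0001],[-0,-0,0],0],
[[0,-0.0286,0.0001],[-0,-0,0],0],
[[0,-0.0286,0.0001],[-0,-0,0],0],
[[0,-0.0286,0.0001],[-0,-0,0],0],
-> (0.395, -0.0732, 0.32, 181.2, 14) n=14
[[-0.0057,0,0.024],[-0,-1.3,0],0],
[[-0.0051,0,0.0241],[-0,-1.3,0],0],
[[-0.0046,0,0.0242],[-0,-1.3,0],0],
[[-0.004,0,0.0243],[-0,-1.3,0],0],
[[-0.0035,0,0.0244],[-0,-1.3,0],0],
[[-0.0029,0,0.0244],[-0,-1.3,0],0],
[[-0.0024,0,0.0245],[-0,-1.3,0],0],
[[-0.0018,0,0.0246],[-0,-1.3,0],0],
[[-0.0013,0,0.0246],[-0,-1.3,0],0],
[[-0.0007,0,0.0246],[-0,-1.3,0],0],
[[-0.0002,0,0.0246],[-0,-1.3,0],0],
[[0.0004,0,0.0246],[-0,-1.3,0],0],
[[0.001,0,0.0246],[-0,-1.3,0],0],
[[0.0015,0,0.0246],[-0,-1.3,0],0],
```

Call:
{"fn": "jog_arm", "kwargs": {"series": [[[0,-0.01,0],[0,0,0],0.0],[[0,-0.02,0],[0,0,0],0.0],[[0,-0.03,0],[0,0,0],0.0],[[0,-0.03,0],[0,0,0],0.0],[[0,-0.03,0],[0,0,0],0.0],[[0,-0.03,0],[0,0,0],0.0],[[0,-0.015,0],[0,0,0],0.0],[[0,-0.006,0],[0,0,0],0.0]]}}

```text
time_s: 6.52
tcp_pos: [0.4133, 0.2716, 0.3202]
ee_rot: [[-0.959, 0.0, -0.282], [0.282, 0.001, -0.959], [-0.0, -1.0, -0.001]]
wrist_force: [-0.3, 0.6, -2.9]
gripper_width: 0.128
```

Call:
{"fn": "jog_arm", "kwargs": {"series": [[[-0.003,0,0.012],[0,-1.3,0],0.0],[[-0.005,0,0.018],[0,-1.3,0],0.0],[[-0.005,0,0.024],[0,-1.3,0],0.0],[[-0.004,0,0.024],[0,-1.3,0],0.0],[[-0.004,0,0.024],[0,-1.3,0],0.0],[[-0.003,0,0.024],[0,-1.3,0],0.0],[[-0.003,0,0.025],[0,-1.3,0],0.0],[[-0.002,0,0.025],[0,-1.3,0],0.0]]}}

```text
time_s: 7.52
tcp_pos: [0.4064, 0.092, 0.3184]
ee_rot: [[-0.995, -0.002, -0.103], [0.103, -0.001, -0.995], [0.002, -1.0, 0.001]]
wrist_force: [0.8, 0.3, -3.6]
gripper_width: 0.125
```

```bash
python3 -c "
from h import *
st()
plan([(.395,-.0732,.32,181.2,7)],0)"
```

```text
t 7.53 p [0.4064 0.092  0.3184] yaw 174.1 down [-0.002 -0.001 -1.   ] F [ 0.8  0.3 -3.6] w 0.125 j [ 35.  -2. -16.  -0. -76. -41.]
-> (0.395, -0.0732, 0.32, 181.2, 7) n=7
[[-0.0008,-0.0002,0.0236],[-0,-1,0],0],
[[-0.0004,-0.0002,0.0237],[-0,-1,0],0],
[[0,-0.0002,0.0237],[-0,-1,0],0],
[[0.0004,-0.0002,0.0237],[-0,-1,0],0],
[[0.0008,-0.0002,0.0236],[-0,-1,0],0],
[[0.0012,-0.0002,0.0236],[-0,-1,0],0],
[[0.0017,-0.0002,0.0236],[-0,-1,0],0],
```

Call:
{"fn": "jog_arm", "kwargs": {"series": [[[-0.001,0,0.023],[0,-1,0],0.0],[[0,0,0.023],[0,-1,0],0.0],[[0,0,0.023],[0,-1,0],0.0],[[0,0,0.023],[0,-1,0],0.0],[[0.001,0,0.022],[0,-1,0],0.0],[[0.001,0,0.02],[0,-1,0],0.0],[[0.001,0,0.015],[0,-1,0],0.0],[[0.001,0,0.01],[0,0,0],0.0],[[0,0,0.003],[0,0,0],0.0],[[0,0,0],[0,0,0],0.0]]}}

```text
time_s: 8.78
tcp_pos: [0.396, -0.0686, 0.3193]
ee_rot: [[-1.0, -0.0, 0.017], [-0.017, 0.0, -1.0], [0.0, -1.0, -0.0]]
wrist_force: [0.4, 0.4, -3.9]
gripper_width: 0.127
```

```bash
python3 -c "
from h import *
st()
def c(i,x,y,w,h,k): return cv2.resize(i[y:y+h,x:x+w],None,fx=k,fy=k,interpolation=2)
s=capture('scene')[:,:,::-1];t=capture('top')[:,:,::-1]
cv2.imwrite('pics/s2.png',np.hstack([c(s,270,180,80,120,5),c(t,270,190,80,120,5)]))
S=P('scene');T=P('top')
for n,p in (('eye',(.3957,-.0395,.32+.0142+.0035)),('tip',(.4423,-.0403,.321)),('gripfar',(.395,.0037,.334))):
  a=proj('scene',p,S);b=proj('top',p,T);print(n,((a-[270,180])*5).round(),((b-[270,190])*5+[400,0]).round())
"
```

```text
t 8.78 p [ 0.396  -0.0686  0.3193] yaw -179.0 down [-0.  0. -1.] F [ 0.4  0.4 -3.9] w 0.127 j [ 14.  -4. -18.  -0. -77. -13.]
eye [274.  55.] [695. 426.]
tip [251. 128.] [693. 327.]
gripfar [350.  71.] [602. 430.]
```

View pics/s2.png

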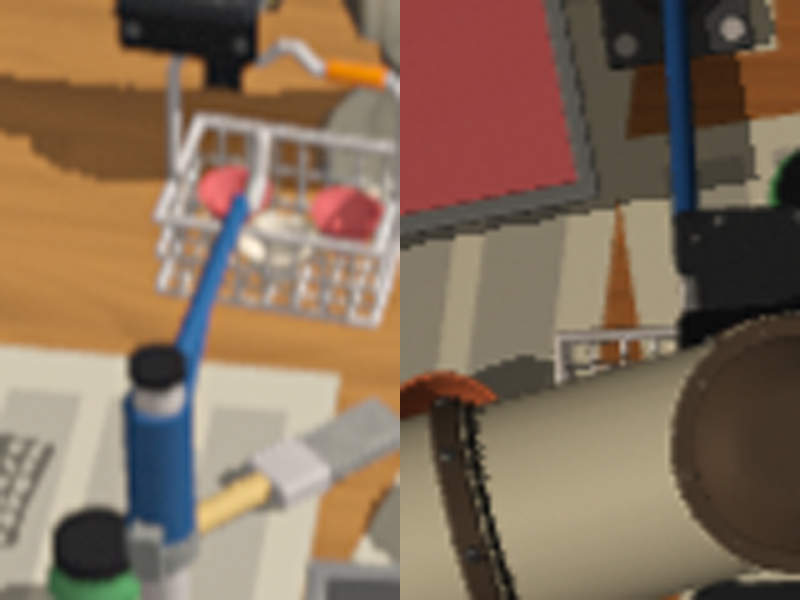

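```bash
python3 -c "
from h import *
f=lambda u,v,z:onz('scene',(270+u/5,180+v/5),z).round(4)
print('arch',f(288,45,.3455),'tip',f(261,131,.319),'fargrip',f(356,73,.3335),'post',f(157,365,.341))
"
```

```text
arch [ 0.395  -0.0315  0.3455] tip [ 0.4413 -0.0351  0.319 ] fargrip [0.395  0.0072 0.3335] post [ 0.6682 -0.0288  0.341 ]
```

Call:
{"fn": "jog_arm", "kwargs": {"series": [[[-0.006,0,0.002],[0,0,0],0.0],[[-0.014,0,0.002],[0,0,0],0.0],[[-0.018,0,0.001],[0,0,0],0.0],[[-0.016,0,0],[0,0,0],0.0],[[-0.011,0,0],[0,0,0],0.0],[[-0.004,0,0],[0,0,0],0.0],[[0,0,0],[0,0,0],0.0],[[0,0.008,0],[0,0,0],0.0],[[0,0.008,0],[0,0,0],0.0],[[0,0,0],[0,0,0],0.0]]}}

```text
time_s: 10.12
tcp_pos: [0.4642, -0.0725, 0.3026]
ee_rot: [[-1.0, -0.002, 0.018], [-0.018, -0.0, -1.0], [0.002, -1.0, 0.0]]
wrist_force: [-0.0, -0.3, -2.8]
gripper_width: 0.122
```

```bash
python3 -c "
from h import *
st()
def c(i,x,y,w,h,k): return cv2.resize(i[y:y+h,x:x+w],None,fx=k,fy=k,interpolation=2)
s=capture('scene')[:,:,::-1];t=capture('wrist')[:,:,::-1]
cv2.imwrite('pics/s3.png',np.hstack([c(s,285,190,66,100,6),c(t,160,60,320,480,1.25)[:600,:]]))
"
```

```text
t 10.12 p [ 0.4642 -0.0725  0.3026] yaw -179.0 down [-0.002 -0.    -1.   ] F [-0.  -0.3 -2.8] w 0.122 j [ 11.   4. -12.  -0. -74. -10.]Traceback (most recent call last):
  File "<string>", line 6, in <module>
    cv2.imwrite('pics/s3.png',np.hstack([c(s,285,190,66,100,6),c(t,160,60,320,480,1.25)[:600,:]]))
                              ~~~~~~~~~^^^^^^^^^^^^^^^^^^^^^^^^^^^^^^^^^^^^^^^^^^^^^^^^^^^^^^^^^^
    return _nx.concatenate(arrs, 1, dtype=dtype, casting=casting)
           ~~~~~~~~~~~~~~~^^^^^^^^^^^^^^^^^^^^^^^^^^^^^^^^^^^^^^^
ValueError: all the input array dimensions except for the concatenation axis must match exactly, but along dimension 0, the array at index 0 has size 600 and the array at index 1 has size 525
```

```bash
python3 -c "
from h import *
def c(i,x,y,w,h,k): return cv2.resize(i[y:y+h,x:x+w],None,fx=k,fy=k,interpolation=2)
s=capture('scene')[:,:,::-1];t=capture('wrist')[:,:,::-1]
cv2.imwrite('pics/s3.png',np.hstack([c(s,285,190,66,100,6),c(t,120,0,400,600,1)[:480] if 0 else cv2.copyMakeBorder(t[:,120:520],0,120,0,0,cv2.BORDER_CONSTANT)]))
"
```

```text
(no output)
```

View pics/s3.png

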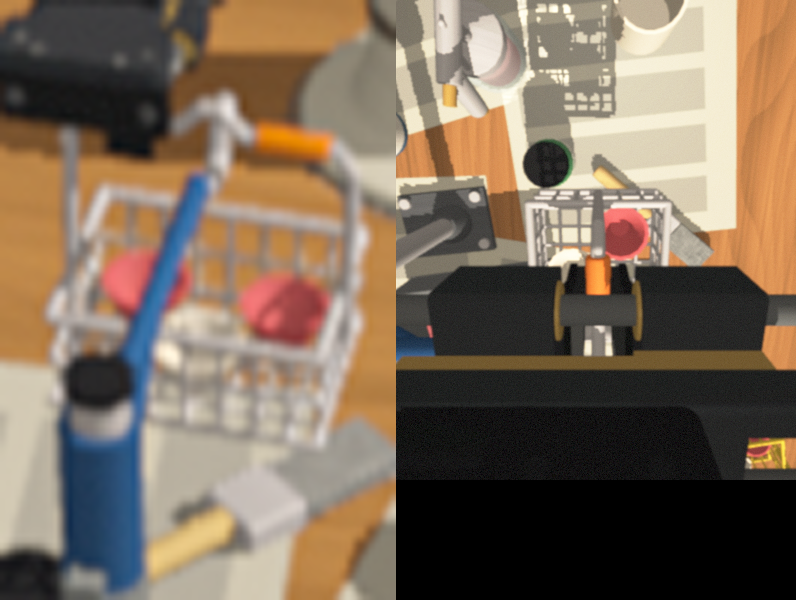

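The scene crop shows the hook tip at (222,95), centred in the arch with the bar crossing under it. The basket is level. I'll lower slowly.

Call:
{"fn": "jog_arm", "kwargs": {"series": [[[0,0.006,0],[0,0,0],0.0],[[0,0.006,0],[0,0,0],0.0],[[0,0.006,0],[0,0,0],0.0],[[0,0.005,0],[0,0,0],0.0],[[0,0.003,0],[0,0,0],0.0],[[0,0,0],[0,0,0],0.0],[[0,0,0],[0,0,0],0.0]]}}

```text
time_s: 11.2
tcp_pos: [0.4652, -0.0725, 0.2778]
ee_rot: [[-1.0, 0.001, 0.018], [-0.018, -0.0, -1.0], [-0.001, -1.0, 0.0]]
wrist_force: [-0.8, 0.2, -2.6]
gripper_width: 0.125
```

Call:
{"fn": "jog_arm", "kwargs": {"series": [[[0,0.001,0],[0,0,0],0.0],[[0,0.001,0],[0,0,0],0.0],[[0,0.001,0],[0,0,0],0.0],[[0,0,0],[0,0,0],0.0]]}}

```text
time_s: 11.7
tcp_pos: [0.465, -0.0725, 0.2745]
ee_rot: [[-1.0, -0.0, 0.018], [-0.018, 0.0, -1.0], [0.0, -1.0, -0.0]]
wrist_force: [-0.7, 0.2, -1.7]
gripper_width: 0.124
```

```bash
python3 -c "
from h import *
for i in range(6): print(sense()['wrist_force'].round(1),sense()['moment'].round(2));capture('scene')
st()"
```

```text
[-0.7  0.2 -1.7] [-0.08  0.17  0.  ]
[-0.3  0.5 -2.7] [-0.11  0.12 -0.01]
[-0.2 -0.2 -3.6] [-0.05  0.16  0.05]
[-0.1 -0.4 -3.7] [-0.1   0.08  0.02]
[ 0.2 -1.  -4. ] [-0.1   0.11  0.03]
[-0.2 -0.5 -2.3] [-0.1   0.14  0.03]
t 12.0 p [ 0.4651 -0.0725  0.2746] yaw -179.0 down [ 0.  0. -1.] F [-0.3  0.5 -2.7] w 0.128 j [ 11.   5. -15.  -0. -70. -10.]
```

Still carrying the full weight at about 3 N, so I'll lower more.

Call:
{"fn": "jog_arm", "kwargs": {"series": [[[0,0.001,0],[0,0,0],0.0],[[0,0.001,0],[0,0,0],0.0],[[0,0.001,0],[0,0,0],0.0],[[0,0.001,0],[0,0,0],0.0],[[0,0,0],[0,0,0],0.0]]}}

```text
time_s: 12.62
tcp_pos: [0.4654, -0.0725, 0.2713]
ee_rot: [[-1.0, 0.001, 0.018], [-0.018, -0.0, -1.0], [-0.001, -1.0, 0.0]]
wrist_force: [-1.0, 1.1, 1.4]
gripper_width: 0.13
```

```bash
python3 -c "
from h import *
a=[]
for i in range(6): a.append(np.r_[sense()['wrist_force'],sense()['moment']]);capture('scene')
print(np.mean(a,0).round(2));st()"
```

```text
[-1.16  1.09  2.72  0.41  0.46  0.06]
t 12.93 p [ 0.4653 -0.0725  0.271 ] yaw -179.0 down [ 0.001 -0.    -1.   ] F [-0.9  0.6  3.4] w 0.126 j [ 11.   5. -15.   0. -70. -10.]
```

Call:
{"fn": "jog_arm", "kwargs": {"series": [[[0,-0.001,0],[0,0,0],0.0],[[0,0,0],[0,0,0],0.014],[[0,0,0],[0,0,0],0.018],[[0,0,0],[0,0,0],0.025],[[0,0,0],[0,0,0],0.034],[[0,0,0],[0,0,0],0.034],[[0,0,0],[0,0,0],0.034]]}}

```text
time_s: 13.8
tcp_pos: [0.4651, -0.0725, 0.2715]
ee_rot: [[-1.0, -0.0, 0.018], [-0.018, -0.0, -1.0], [0.0, -1.0, 0.0]]
wrist_force: [0.8, 0.0, -1.0]
gripper_width: 0.381
```

```bash
python3 -c "
from h import *
st()
def c(i,x,y,w,h,k): return cv2.resize(i[y:y+h,x:x+w],None,fx=k,fy=k,interpolation=2)
s=capture('scene')[:,:,::-1]
cv2.imwrite('pics/s4.png',c(s,285,190,80,100,6))
"
```

```text
t 13.8 p [ 0.4651 -0.0725  0.2715] yaw -179.0 down [-0. -0. -1.] F [ 0.8  0.  -1. ] w 0.381 j [ 11.   5. -15.   0. -70. -10.]
```

View pics/s4.png

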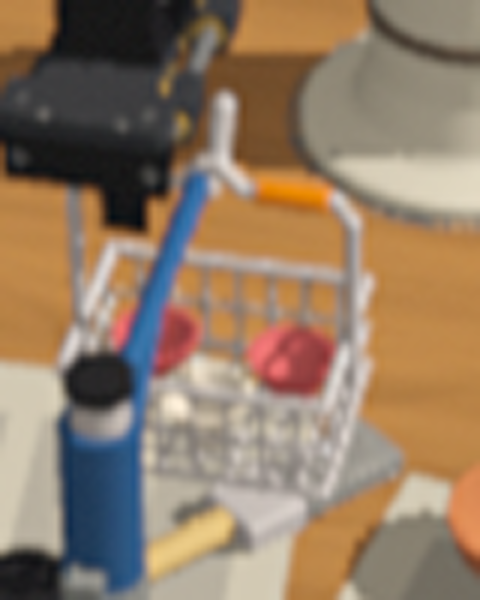

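The basket hangs on the hook and the fingers are open clear of the grip. Next I withdraw upward and go round to the bar's -y side.

Call:
{"fn": "jog_arm", "kwargs": {"series": [[[0,-0.008,0],[0,0,0],0.034],[[0,-0.016,0],[0,0,0],0.034],[[0,-0.02,0],[0,0,0],0.034],[[0,-0.02,0],[0,0,0],0.034],[[-0.02,0,0.003],[0,0,0],0.0],[[-0.025,0,0.003],[0,0,0],0.0],[[-0.025,0,0.003],[0,0,0],0.0],[[-0.004,0,0],[0,0,0],0.0],[[0,0.02,0],[0,0,0],0.0],[[0,0.018,0],[0,0,0],0.0]]}}

```text
time_s: 15.1
tcp_pos: [0.5387, -0.0801, 0.2976]
ee_rot: [[-1.0, 0.0, 0.018], [-0.018, 0.0, -1.0], [-0.0, -1.0, -0.0]]
wrist_force: [-1.0, -1.0, 0.9]
gripper_width: 0.011
```

```bash
python3 - <<'E'
from h import *
st()
post=np.array([.664,-.035]);w=[]
def pose(psi,off): 
    r=np.radians(psi);e=np.array([np.cos(r),np.sin(r)]);y=np.array([-e[1],e[0]]);return (*(post-.125*e-off*y),.298,180+psi)
plan([(*pose(1.3,.0175),2)]+[(*pose(1.3-10*k,.0155),5) for k in (1,2)],0)
for ps in (1.3,-20,-40,-60,-72): print(ps,np.round(pose(ps,.0155),4))
E
```

```text
t 15.1 p [ 0.5387 -0.0801  0.2976] yaw -179.0 down [ 0.  0. -1.] F [-1.  -1.   0.9] w 0.011 j [  9.  12.  -4.  -0. -75.  -8.]
-> (np.float64(0.5394292021721864), np.float64(-0.0553314123597449), 0.298, 181.3, 2) n=2
[[-0.0006,-0.0002,-0.0124],[0,-0.1,-0],0],
[[-0.0006,-0.0002,-0.0124],[0,-0.1,-0],0],
-> (np.float64(0.5380937214350827), np.float64(-0.0314140527146322), 0.298, 171.3, 5) n=5
[[0.0002,-0,-0.0048],[0,2,-0],0],
[[0.0003,-0,-0.0048],[0,2,-0],0],
[[0.0005,-0,-0.0048],[0,2,-0],0],
[[0.0007,-0,-0.0047],[0,2,-0],0],
[[0.0008,-0,-0.0047],[0,2,-0],0],
-> (np.float64(0.5406292139276684), np.float64(-0.009605135481853917), 0.298, 161.3, 5) n=5
[[0.0002,-0,-0.0044],[0,2,-0],0],
[[0.0003,-0,-0.0044],[0,2,-0],0],
[[0.0005,-0,-0.0044],[0,2,-0],0],
[[0.0006,-0,-0.0043],[0,2,-0],0],
[[0.0008,-0,-0.0043],[0,2,-0],0],
1.3 [ 5.394e-01 -5.330e-02  2.980e-01  1.813e+02]
-20 [ 5.412e-01 -6.800e-03  2.980e-01  1.600e+02]
-40 [5.583e-01 3.350e-02 2.980e-01 1.400e+02]
-60 [5.881e-01 6.550e-02 2.980e-01 1.200e+02]
-72 [6.106e-01 7.910e-02 2.980e-01 1.080e+02]
```

Call:
{"fn": "jog_arm", "kwargs": {"series": [[[-0.0005,0,-0.012],[0,0,0],0.0],[[-0.0005,0,-0.01],[0,0,0],0.0],[[0,0,-0.003],[0,0,0],0.0],[[0,0,-0.002],[0,0.5,0],0.0],[[0.0002,0,-0.002],[0,1,0],0.0],[[0.0003,0,-0.003],[0,1.5,0],0.0],[[0.0005,0,-0.004],[0,2,0],0.0],[[0.0005,0,-0.0044],[0,2,0],0.0],[[0.0005,0,-0.0044],[0,2,0],0.0],[[0.0005,0,-0.0044],[0,2,0],0.0]]}}

```text
time_s: 16.35
tcp_pos: [0.5384, -0.0311, 0.2977]
ee_rot: [[-0.984, -0.001, -0.176], [0.176, -0.001, -0.984], [0.001, -1.0, 0.001]]
wrist_force: [-1.2, -2.5, 1.5]
gripper_width: 0.005
```

```bash
python3 - <<'E'
from h import *
st()
post=np.array([.664,-.035])
p=sense()["tcp_pos"][:2];R=sense()["ee_rot"][:2]
d=post-p; print("post in tool x,z",R[:,0]@d,R[:,2]@d)
cv2.imwrite("pics/s5.png",cv2.resize(capture("scene")[150:300,260:420,::-1],None,fx=4,fy=4,interpolation=2))
E
```

```text
t 16.35 p [ 0.5384 -0.0311  0.2977] yaw 169.9 down [-0.001 -0.001 -1.   ] F [-1.2 -2.5  1.5] w 0.005 j [ 14.  11.  -4.   0. -75. -24.]
post in tool x,z -0.12432803929503657 -0.018221264816731548
```

View pics/s5.png

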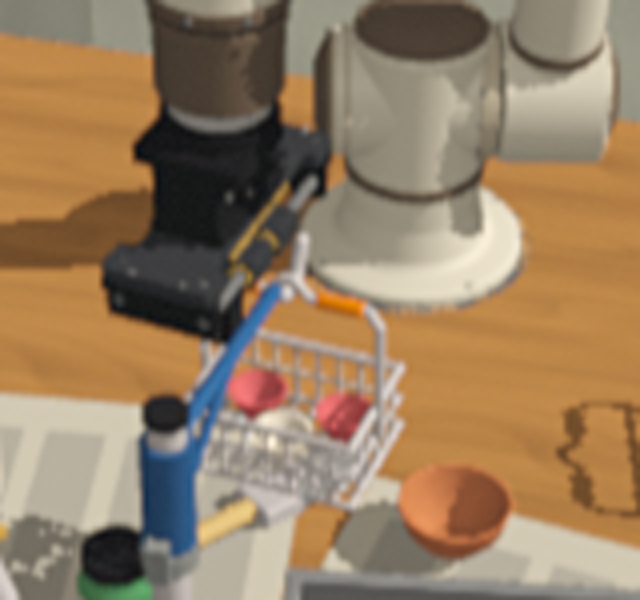

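The fingers are bearing on the bar with about 2.5 N, the arm is turning and the basket hangs level. I'll carry on.

Call:
{"fn": "jog_arm", "kwargs": {"series": [[[0.0005,0,-0.0044],[0,2,0],0.0],[[0.0005,0,-0.0044],[0,2,0],0.0],[[0.0005,0,-0.0044],[0,2,0],0.0],[[0.0005,0,-0.0044],[0,2,0],0.0],[[0.0005,0,-0.0044],[0,2,0],0.0],[[0.0005,0,-0.0044],[0,2,0],0.0],[[0.0005,0,-0.0044],[0,2,0],0.0],[[0.0005,0,-0.0044],[0,2,0],0.0],[[0.0005,0,-0.0044],[0,2,0],0.0],[[0.0005,0,-0.0044],[0,2,0],0.0]]}}

```text
time_s: 17.65
tcp_pos: [0.5474, 0.012, 0.2972]
ee_rot: [[-0.865, -0.003, -0.501], [0.501, -0.0, -0.865], [0.002, -1.0, 0.002]]
wrist_force: [-1.8, -1.2, 1.6]
gripper_width: 0.006
```

Call:
{"fn": "jog_arm", "kwargs": {"series": [[[0.0005,0,-0.0044],[0,2,0],0.0],[[0.0005,0,-0.0044],[0,2,0],0.0],[[0.0005,0,-0.0044],[0,2,0],0.0],[[0.0005,0,-0.0044],[0,2,0],0.0],[[0.0005,0,-0.0044],[0,2,0],0.0],[[0.0005,0,-0.0044],[0,2,0],0.0],[[0.0005,0,-0.0044],[0,2,0],0.0],[[0.0005,0,-0.0044],[0,2,0],0.0],[[0.0005,0,-0.0044],[0,2,0],0.0],[[0.0005,0,-0.0044],[0,2,0],0.0]]}}

```text
time_s: 18.9
tcp_pos: [0.5709, 0.0495, 0.2969]
ee_rot: [[-0.642, -0.003, -0.767], [0.767, 0.0, -0.642], [0.002, -1.0, 0.002]]
wrist_force: [-2.4, 0.5, 0.5]
gripper_width: 0.007
```

```bash
python3 - <<'E'
from h import *
st()
post=np.array([.664,-.035])
p=sense()["tcp_pos"][:2];R=sense()["ee_rot"][:2]
d=post-p; print("post in tool x,z",R[:,0]@d,R[:,2]@d)
E
```

```text
t 18.9 p [0.5709 0.0495 0.2969] yaw 129.9 down [-0.003  0.    -1.   ] F [-2.4  0.5  0.5] w 0.007 j [ 21.  15.   0.  -0. -76. -71.]
post in tool x,z -0.12451359160386814 -0.0171617347210957
```

Call:
{"fn": "jog_arm", "kwargs": {"series": [[[0.0005,0,-0.0044],[0,2,0],0.0],[[0.0005,0,-0.0044],[0,2,0],0.0],[[0.0005,0,-0.0044],[0,2,0],0.0],[[0.0005,0,-0.0044],[0,2,0],0.0],[[0.0005,0,-0.0044],[0,2,0],0.0],[[0.0004,0,-0.0036],[0,1.6,0],0.0],[[0.0003,0,-0.003],[0,1.3,0],0.0],[[0.0003,0,-0.0023],[0,1,0],0.0],[[0.0002,0,-0.0018],[0,0.8,0],0.0],[[0.0002,0,-0.0018],[0,0.8,0],0.0]]}}

```text
time_s: 20.15
tcp_pos: [0.5987, 0.0713, 0.2975]
ee_rot: [[-0.414, -0.0, -0.91], [0.91, -0.0, -0.414], [0.0, -1.0, 0.0]]
wrist_force: [-1.3, 0.6, -0.5]
gripper_width: 0.007
```

Call:
{"fn": "jog_arm", "kwargs": {"series": [[[0.0002,0,-0.0018],[0,0.8,0],0.0],[[0.0002,0,-0.0018],[0,0.8,0],0.0],[[0.0002,0,-0.0018],[0,0.8,0],0.0],[[0.0002,0,-0.0018],[0,0.8,0],0.0]]}}

```text
time_s: 20.65
tcp_pos: [0.6051, 0.075, 0.2975]
ee_rot: [[-0.363, -0.0, -0.932], [0.932, 0.0, -0.363], [0.0, -1.0, 0.0]]
wrist_force: [-1.9, 1.0, -1.0]
gripper_width: 0.01
```

```bash
python3 - <<'E'
from h import *
st()
post=np.array([.664,-.035])
p=sense()["tcp_pos"][:2];R=sense()["ee_rot"][:2]
d=post-p; print("post in tool x,z",R[:,0]@d,R[:,2]@d, "F tool",sense()["ee_rot"].T@sense()["wrist_force"])
E
```

```text
t 20.65 p [0.6051 0.075  0.2975] yaw 111.3 down [-0.  0. -1.] F [-1.9  1.  -1. ] w 0.01 j [ 22.  18.   6.  -0. -77. -91.]
post in tool x,z -0.1238804276345748 -0.015015317776102224 F tool [1.66387822 0.98204256 1.38661505]
```

Call:
{"fn": "jog_arm", "kwargs": {"series": [[[0.0002,0,-0.0018],[0,0.8,0],0.0],[[0.0002,0,-0.0018],[0,0.8,0],0.0],[[0.0002,0,-0.0018],[0,0.8,0],0.0],[[0,0,0],[0,0,0],0.0]]}}

```text
time_s: 21.15
tcp_pos: [0.6102, 0.0774, 0.2977]
ee_rot: [[-0.324, 0.001, -0.946], [0.946, 0.0, -0.324], [-0.0, -1.0, -0.001]]
wrist_force: [-2.4, 0.3, -1.3]
gripper_width: 0.004
```

Call:
{"fn": "jog_arm", "kwargs": {"series": [[[0.0001,0,-0.0012],[0,0.5,0],0.0],[[0.0001,0,-0.0012],[0,0.5,0],0.0],[[0,0,0],[0,0,0],0.0]]}}

```text
time_s: 21.52
tcp_pos: [0.6123, 0.0784, 0.2977]
ee_rot: [[-0.308, 0.001, -0.952], [0.952, 0.0, -0.308], [-0.0, -1.0, -0.001]]
wrist_force: [-2.2, 0.0, -0.4]
gripper_width: 0.005
```

Call:
{"fn": "jog_arm", "kwargs": {"series": [[[0.0001,0,-0.0012],[0,0.5,0],0.0],[[0.0001,0,-0.0012],[0,0.5,0],0.0],[[0,0,0],[0,0,0],0.0]]}}

```text
time_s: 21.9
tcp_pos: [0.6136, 0.079, 0.2977]
ee_rot: [[-0.291, -0.002, -0.957], [0.957, -0.0, -0.291], [0.0, -1.0, 0.002]]
wrist_force: [-4.6, -0.2, 2.3]
gripper_width: 0.002
```

Call:
{"fn": "jog_arm", "kwargs": {"series": [[[0.0001,0,-0.0012],[0,0.5,0],0.0],[[0.0001,0,-0.0012],[0,0.5,0],0.0],[[0,0,0],[0,0,0],0.0]]}}

```text
time_s: 22.28
tcp_pos: [0.6137, 0.0792, 0.2977]
ee_rot: [[-0.274, -0.007, -0.962], [0.962, -0.002, -0.274], [-0.0, -1.0, 0.007]]
wrist_force: [-10.7, 0.0, 3.9]
gripper_width: 0.006
```

```bash
python3 - <<'E'
from h import *
st();a=[]
for i in range(4): a.append(sense()["ee_rot"].T@sense()["wrist_force"]);im=capture("scene")
print(np.mean(a,0).round(2))
cv2.imwrite("pics/s6.png",cv2.resize(im[170:370,250:450,::-1],None,fx=3,fy=3,interpolation=2))
E
```

```text
t 22.27 p [0.6137 0.0792 0.2977] yaw 105.9 down [-0.007 -0.002 -1.   ] F [-10.7   0.    3.9] w 0.006 j [ 22.  19.   7.  -0. -78. -96.]
[ 2.83 -3.89 10.45]
```

Against the stop: the force jumped to 10.7 N with no further motion. I'll back off and rise clear.

Call:
{"fn": "jog_arm", "kwargs": {"series": [[[0,0,0.002],[0,0,0],0.0],[[0,0,0.003],[0,0,0],0.0],[[0,0,0.01],[0,0,0],0.0],[[0,0,0.02],[0,0,0],0.0],[[0,0,0.02],[0,0,0],0.0],[[0,-0.03,0],[0,0,0],0.0],[[0,-0.04,0],[0,0,0],0.0],[[0,-0.05,0],[0,0,0],0.0],[[0,-0.04,0.03],[0,0,0],0.0],[[0,0,0.04],[0,0,0],0.0]]}}

```text
time_s: 23.72
tcp_pos: [0.4972, 0.0458, 0.4608]
ee_rot: [[-0.274, 0.008, -0.962], [0.962, 0.002, -0.274], [-0.0, -1.0, -0.008]]
wrist_force: [-0.6, 0.4, -0.1]
gripper_width: 0.002
```

Call:
{"fn": "jog_arm", "kwargs": {"series": [[[0,0,0.05],[0,0,0],0.0],[[0,0,0.05],[0,0,0],0.0],[[0,0,0.05],[0,0,0],0.0],[[0,0,0],[0,0,0],0.0],[[0,0,0],[0,0,0],0.0],[[0,0,0],[0,0,0],0.0],[[0,0,0],[0,0,0],0.0],[[0,0,0],[0,0,0],0.0],[[0,0,0],[0,0,0],0.0],[[0,0,0],[0,0,0],0.0]]}}

```text
time_s: 24.98
tcp_pos: [0.3521, 0.0047, 0.4575]
ee_rot: [[-0.274, -0.0, -0.962], [0.962, -0.0, -0.274], [-0.0, -1.0, 0.0]]
wrist_force: [0.5, 0.5, -0.9]
gripper_width: 0.007
```

```bash
python3 - <<'E'
from h import *
st()
a=capture("scene").astype(int);t=capture("top")
for i in range(6): b=capture("scene").astype(int)
print("motion",np.abs(a-b)[180:380,270:450].max())
cv2.imwrite("pics/s7.png",np.hstack([cv2.resize(b[180:400,260:440,::-1].astype(np.uint8),None,fx=2.5,fy=2.5,interpolation=2)[:540],cv2.resize(t[110:300,190:380,::-1],None,fx=1.8,fy=2.84,interpolation=2)[:540,:342]]))
E
```

```text
t 24.98 p [0.3521 0.0047 0.4575] yaw 105.9 down [-0. -0. -1.] F [ 0.5  0.5 -0.9] w 0.007 j [  28.  -11.   -4.   -0.  -97. -102.]
motion 24
```

View pics/s7.png

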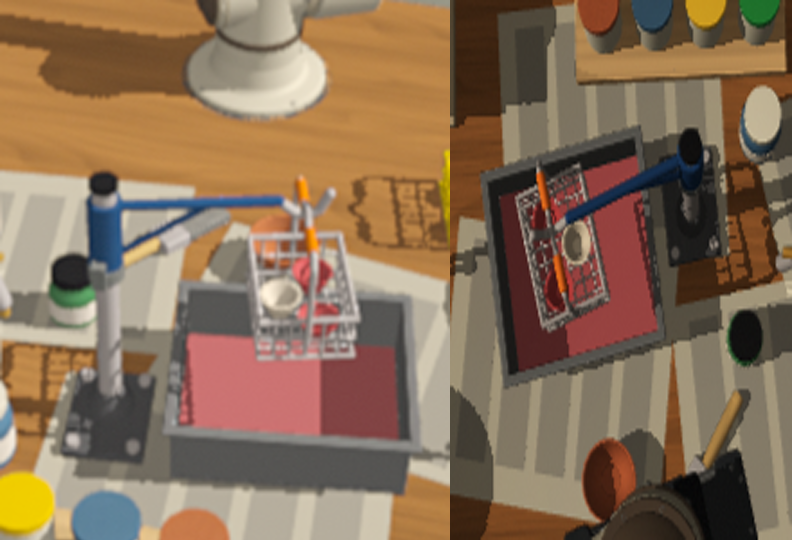

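Call:
{"fn": "jog_arm", "kwargs": {"series": [[[0,0,0],[0,0,0],0.0],[[0,0,0],[0,0,0],0.0],[[0,0,0],[0,0,0],0.0],[[0,0,0],[0,0,0],0.0],[[0,0,0],[0,0,0],0.0],[[0,0,0],[0,0,0],0.0],[[0,0,0],[0,0,0],0.0],[[0,0,0],[0,0,0],0.0],[[0,0,0],[0,0,0],0.0],[[0,0,0],[0,0,0],0.0]]}}

```text
time_s: 26.62
tcp_pos: [0.352, 0.0047, 0.4575]
ee_rot: [[-0.274, -0.0, -0.962], [0.962, -0.0, -0.274], [-0.0, -1.0, 0.0]]
wrist_force: [-0.1, -0.9, 0.3]
gripper_width: 0.003
```

```bash
python3 - <<'E'
from h import *
a=capture("scene").astype(int)
for i in range(4):
    b=capture("scene").astype(int);d=np.abs(a-b).max(2); print("basket",d[265:330,350:410].max(),"static tub",d[340:370,340:420].max())
t=capture("top");hsv=cv2.cvtColor(t,cv2.COLOR_RGB2HSV)[130:200,235:318]
m=cv2.inRange(hsv,(100,130,40),(125,255,255));v,u=np.nonzero(m)
A=np.array([onz("top",(x+235,y+130),.31)[:2] for x,y in zip(u,v)]);w,V=np.linalg.eigh(np.cov(A.T));e=V[:,1];e*=np.sign(e[0])
print("arm dir",np.degrees(np.arctan2(e[1],e[0])),len(u),A.min(0),A.max(0))
E
```

```text
basket 3 static tub 3
basket 3 static tub 3
basket 3 static tub 4
basket 4 static tub 3
arm dir -73.52242898723313 275 [ 0.61070906 -0.01910071] [0.66726855 0.13273446]
```

```bash
python3 -c "
from station import *
print(finish_job())"
```

```text
the job is handed in; nothing more can be done
None
```

The orange-gripped wire basket is hanging by its handle arch on the blue arm's hook, over the grey tub. I took it by one grip, hung it with the arm still out at the front, and let go. I then pushed the bar round with the shut fingers to the stop, where the force rose from about 2 N to 10.7 N and the arm moved no further. After that I backed the robot off, well clear.

- **Last checks:** The final picture shows the basket upright over the tub. Frame-to-frame change at the basket was no more than image noise. The arm direction measured −73.5° against about −72.5° expected at the stop.
- **Time:** It took about 27 s of the 72 s allowed.
- **Disagreements:** The top and scene cameras disagreed by about 4–5 mm in y. I corrected for this using the arm's own position before hanging the basket. Just after lifting, the free end of the basket read up to 4 mm low (about 3°), but it read level in the later looks.
- **Other things on the bench:** None were touched as far as I could see, though I did not measure each one again at the end.

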